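# Fit a terminal base over the hidden jig pin and hold it down

### The job

Pick up the black base plate that carries a terminal strip and fit it on the jig, square with the jig's bed, with the hole in its underside over the jig's locating pin; the base hides the pin, so you may have to feel for it, sliding along the slot until it drops on. Then press it fully down against the bed's springs and finish while still holding it down, as if for the screws to be driven: do not let go. Leave the other things on the bench where they are.

Things in the scene. Friction and masses are not known exactly. Their poses are not given: they have to be found in the camera images.
- carrier_mid (a point): Centre (17 mm above the underside) of the loose part, 0.3 kg: dark steel plate 110 x 70 x 8 mm (x, y, z), lying flat, with a black terminal strip 60 x 24 x 26 mm along x on the middle of its top (its barriers and brass screws rise 2 mm more, to 36 mm). Grip the strip from above by its long sides, 24 mm apart along y. A half turn makes no difference.
- carrier_hole (a point): Middle of the part's underside, where a round blind hole opens: 14.5 mm across, 28 mm deep, hidden from above by the strip.
- jig: The jig, fixed to the bench: aluminium base 200 x 100 x 24 mm, low end blocks (bolt heads to 37 mm) and above it a sprung bed of two steel strips along x, 170 mm long, 80 mm wide over both, with a 16 mm slot between. Bed top: 45 mm above the origin when up, 39 mm when pressed down. Origin: centre of the jig's underside; x along the slot, z up.
- slot_mid (a point): Middle of the slot, level with the raised bed's top. A fixed upright steel pin, 12 mm thick with a rounded nose (5 mm across at the tip), stands in the slot, on its centre line, anywhere from x = -25 to +25 mm from here (not reported; seen from above or felt). Its tip is 10 mm above this point: a level part resting on it has its underside there; once dropped on, its underside is level with this point.
- bed (a joint): How far the jig's bed is pressed down: 0 up, 0.006 m fully down (hard stop). Its springs push up with about 8 N at the start of the travel and 14 N at the end (some 3 N of it borne by the base's weight).
- collar_a: Bystander: loose black flanged collar, 146 mm across, 32 mm high. Origin: centre of its underside. Leave alone.
- collar_b: Bystander: loose black flanged collar, 136 mm across, 30 mm high. Origin: centre of its underside. Leave alone.
- strip_a_mid (a point): Bystander: centre of a loose terminal strip 60 x 24 x 26 mm without a base plate. Leave alone.
- strip_b_mid (a point): Bystander: centre of another loose terminal strip 60 x 24 x 26 mm without a base plate. Leave alone.
- driver_grip (a point): Bystander: grip of a screwdriver lying on the bench. Leave alone.
Things that resemble listed ones, but are neither listed nor needed, are in the scene too. Several things have the shape of the jig; the one meant has the colours described above.

How it is judged:
By the outcome, as a careful person would: the job done as asked, in the order asked, and still so for the second after the job is handed in, while the arm keeps its last pose, push and grip.
It also fails if it takes over 61 s, if anything falls off the work surface, if the arm or the gripper's body presses on something with over 40 N, if the wrist force passes 120 N, or if a joint passes its speed limit or range.

### The arm

A 7-joint arm with a two-finger parallel gripper is mounted at the origin on the work surface. World frame = base frame: x ahead of the robot, y to its left, z up, the work surface at z = 0. Lengths are in m, angles in rad, forces in N, time in s.
With the tool pointing down it reaches from about 0.425 to 0.925 m from the base axis. Payload 6.8 kg.
Tool frame: the origin (TCP) lies at the very end of the fingers, on their centre line; the grasp point (between the pads) lies 19 mm behind it; y points along the fingers, z is the direction in which the jaws open and shut, and the axes are right-handed (so a half turn about y gives the same grasp; the last joint's range is limited). The gripper opens to 85 mm and grips with 20 to 120 N. Pads are 22 mm wide; open, the fingers measure 114 mm over their backs; the gripper's body (76 mm by 85 mm) begins 54 mm behind the grasp point. The pads swing forward as they close: fully open they stand 13 mm farther back than shut.
Start: joints at [-1.324, 0.477, 0.022, 1.555, -0.011, 1.109, -0.083], TCP at [0.234, 0.633, 0.231] pointing down, gripper open.
Joint ranges: [-2.96, 2.96], [-0.34, 2.1], [-1.41, 1.46], [0.24, 2.44], [-1.37, 4.51], [0.17, 1.92], [-2.96, 2.96]. Speed limits (rad/s): [2.39, 2.39, 3.14, 3.14, 3.14, 3.14, 3.14].

### API

Orientations are given as a rotation vector (axis times angle).
In Python, from bench import r gives the robot as it stands.
- The arm moves only by the tool drive_tool, never from a script. Its argument "series" is a list of rows, each a list of 7 numbers: the shift along the tool's x, y, z in mm, then the turn, a rotation vector about the tool's x, y, z in degrees, then the finger opening in mm, from 0 to 85.4. In form: [[tx, ty, tz, wx, wy, wz, grip], ...]. A call has 1 to 5 rows; each row is the pose to reach, as a shift and turn from the pose measured when the call began, along the tool's axes at that moment; what a row does not reach only later rows make up. A row lasts 1/10 s, in which the tool goes at most 50 mm and 8.59 degrees, less where a joint would pass 70% of its speed; a pose out of reach is approached as far as the arm can. A call with a gripper value outside its range is refused whole. The fingers move at their own pace and stop on an object; "squeeze" is the grip in N (left out, the last holds). Time passes only in rows, so rows that repeat a pose let the fingers close. It gives the time, the measured TCP pose, the force and the opening at its end, in the units of the state.
- r.get_obs(): the state, without advancing time (a new reading comes with each control period).
- r.grab_frame(name): name is "side" or "top" or "wrist"; returns a dict with "frame" (420x560x3 uint8, blue, green, red), "intrinsics" (3x3 intrinsics, pixels), "rvec" (rotation vector, rad) and "tvec" (3), from world to camera coordinates, as OpenCV has them. Camera axes: x right, y down, z forward; pixel columns grow to the right and rows downward; lengths in m; the calibration is good to about 2 mm. A picture is of the moment at which its call begins. There is no depth.
- r.hand_in(): hands the job in, once; it reports no verdict.
The state is a dict: "clock": time; "joints": joint angles; "qvel": joint speeds; "tau": joint torques, N m; "tcp_pos": TCP position; "orientation": TCP orientation; "contact_force": force on the tool from outside, world axes, zero at the start; "moment": the same for the moment, N m; "grip_width": finger opening in m.
Only numpy, scipy, OpenCV 4.12 (cv2) and the standard library are available. Lean on these libraries where they do the work, as an engineer would, in place of code of your own. Each camera call takes 0.05 s, during which the arm holds its last target.

## Working session

There is one attempt and no reset: what is moved stays moved. The work goes in short steps, Python scripts to look and compute and a tool call to move; the robot and the scene stay as the last step left them, time stands still between calls to the robot, and variables do not carry over. Pictures are saved under pics/ and viewed, and the job is handed in when it is done.

Besides the shell and the picture viewer there is one more tool, called after "Emit:" by a JSON object that holds its "api" and its "payload". drive_tool: Moves the arm, as the interface text tells. Its arguments: {"type":"object","properties":{"series":{"type":"array","items":{"type":"array","items":{"type":"number"}}},"squeeze":{"type":"number"}},"required":["series"]}

```bash
ls; mkdir -p pics; cat > h.py <<'E'
import numpy as np,cv2,pickle,os
from bench import r
def shot(name,tag):
    d=r.grab_frame(name); cv2.imwrite(f'pics/{tag}.png',d['frame']); pickle.dump(d,open(f'pics/{tag}.pkl','wb')); return d
def load(tag): return pickle.load(open(f'pics/{tag}.pkl','rb'))
def px2w(tag,u,v,z):
    d=load(tag);R=cv2.Rodrigues(np.array(d['rvec'],float))[0];t=np.array(d['tvec'],float).ravel()
    c=-R.T@t; ray=R.T@np.linalg.inv(np.array(d['intrinsics']))@np.array([u,v,1.]); s=(z-c[2])/ray[2]; return c+s*ray
def w2px(tag,P):
    d=load(tag); return cv2.projectPoints(np.array(P,float).reshape(-1,3),np.array(d['rvec'],float),np.array(d['tvec'],float),np.array(d['intrinsics'],float),None)[0].reshape(-1,2)
def crop(tag,out,x0,y0,x1,y1,k):
    im=cv2.imread(f'pics/{tag}.png')[y0:y1,x0:x1]; cv2.imwrite(f'pics/{out}.png',cv2.resize(im,None,fx=k,fy=k,interpolation=cv2.INTER_CUBIC))
def st():
    o=r.get_obs(); R=cv2.Rodrigues(np.array(o['orientation'],float))[0]
    print('t',round(o['clock'],2),'tcp',np.round(np.array(o['tcp_pos'])*1000,1),'F',np.round(o['contact_force'],1),'M',np.round(o['moment'],2),'grip',round(o['grip_width']*1000,1)); print(np.round(R,3).tolist(),np.round(o['joints'],3)); return o,R
E
python3 - <<'E'
from h import *
for n in ('top','side','wrist'): shot(n,n+'0')
st()
E
```

```text
pics
t 0.15 tcp [234.3 632.5 230.5] F [ 0.5 -0.2  0.1] M [ 0.04 -0.02 -0.02] grip 85.3
[[0.938, -0.0, 0.347], [-0.347, -0.001, 0.938], [0.0, -1.0, -0.001]] [-1.324  0.478  0.022  1.556 -0.011  1.109 -0.083]
```

View pics/top0.png

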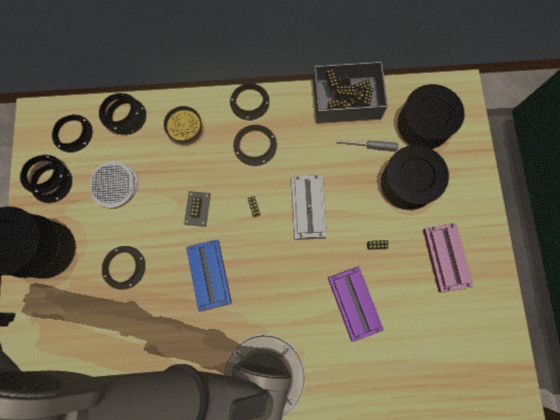

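View pics/side0.png

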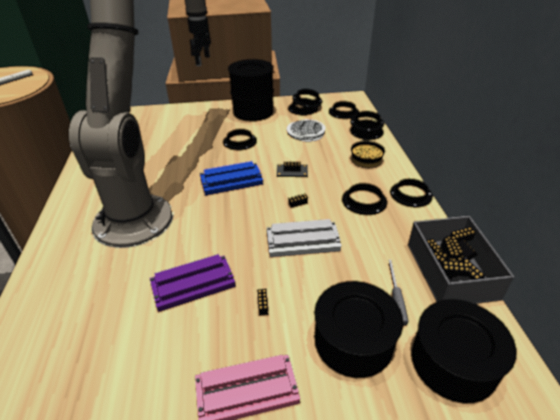

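View pics/wrist0.png

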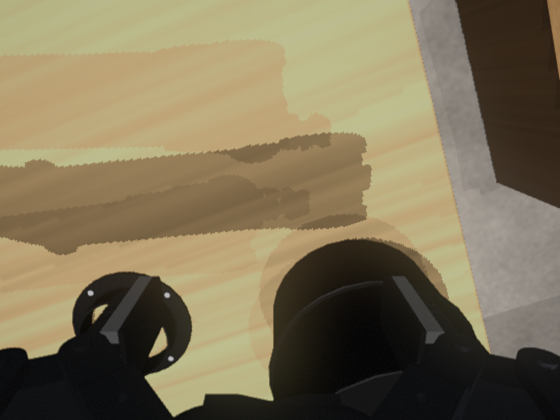

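The top view shows the carrier (dark plate with strip) near (197,208) and the aluminium jig at (309,207). The loose strips are at (254,206) and (377,245). I'll enlarge both.

```bash
python3 - <<'E'
from h import *
crop('top0','c1',170,175,235,240,9)
crop('top0','c2',280,165,340,250,7)
for n,u,v,z in(('car',197,208,.035),('jig',309,207,.045)): print(n,px2w('top0',u,v,z))
E
```

```text
car [0.51533181 0.17910856 0.035     ]
jig [ 0.49256877 -0.16970579  0.045     ]
```

View pics/c1.png

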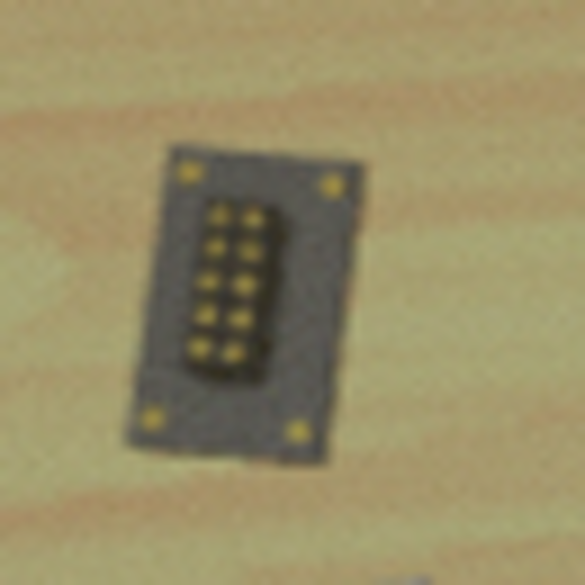

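View pics/c2.png

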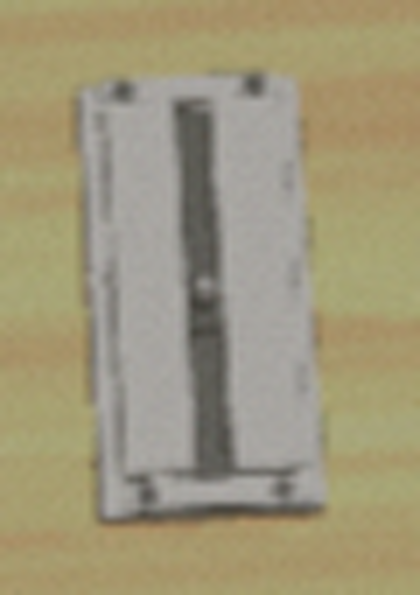

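```bash
cat >> h.py <<'E'
def cp(tag,x,y,x0,y0,k,z): return px2w(tag,(x+.5)/k-.5+x0,(y+.5)/k-.5+y0,z)*1000
E
python3 - <<'E'
from h import *
f=lambda x,y,z:cp('top0',x,y,170,175,9,z)
C=np.array([f(*p,.008) for p in((172,148),(365,160),(325,463),(130,447))]);print(C.round(1),C.mean(0))
print([np.linalg.norm(C[i]-C[i-1]).round(1) for i in range(4)])
ax=(C[0]+C[1]-C[2]-C[3])[:2]; print('car ang',np.degrees(np.arctan2(ax[1],ax[0])))
s=np.array([f(*p,.034) for p in((220,216),(254,218),(200,348),(234,352))]);print('strip',s.mean(0),(s[0]+s[1]-s[2]-s[3])/2)
g=lambda x,y,z:cp('top0',x,y,280,165,7,z)
S=np.array([g(*p,.045) for p in((174,100),(212,100),(198,478),(234,474))]);print(S.round(1),S.mean(0))
ax=(S[0]+S[1]-S[2]-S[3])[:2]/2;print('jig',np.linalg.norm(ax),np.degrees(np.arctan2(ax[1],ax[0])))
B=np.array([g(*p,.037) for p in((123,91),(255,85),(149,496),(285,488))]);print('bolts',B.round(1),B.mean(0)); ax=(B[0]+B[1]-B[2]-B[3])[:2]/2;print(np.linalg.norm(ax),np.degrees(np.arctan2(ax[1],ax[0])))
P=np.array([g(123,475,.045),g(312,467,.045)]);print('bed end',P)
print('pin',g(205,286,.055))
E
```

```text
[[580.4 210.7   8. ]
 [571.2 141.7   8. ]
 [461.7 158.6   8. ]
 [472.  227.1   8. ]] [521.32316692 184.5110221    8.        ]
[np.float64(109.6), np.float64(69.6), np.float64(110.8), np.float64(69.2)]
car ang -8.700497080214177
strip [522.4151936  186.14337961  34.        ] [47.2017634  -7.81556685  0.        ]
[[ 584.3 -162.6   45. ]
 [ 583.1 -179.6   45. ]
 [ 411.9 -159.8   45. ]
 [ 412.6 -175.6   45. ]] [ 497.97410503 -169.39440742   45.        ]
jig 171.51741983423992 -1.143541516759546
bolts [[ 592.6 -140.4   37. ]
 [ 591.4 -200.3   37. ]
 [ 406.7 -138.2   37. ]
 [ 406.2 -198.    37. ]] [ 499.21659702 -169.23889865   37.        ]
185.54070753068777 -0.6843087309436965
bed end [[ 415.39485002 -127.23442894   45.        ]
 [ 413.3927764  -209.79900434   45.        ]]
pin [ 495.2037245  -168.92408456   55.        ]
```

```bash
python3 - <<'E'
from h import *
d=load('top0');R=cv2.Rodrigues(np.array(d['rvec'],float))[0];print('cam',-R.T@np.array(d['tvec']).ravel())
print(px2w('top0',45,248,0), [px2w('top0',10,243,z).round(3) for z in(.1,.15,.2,.25)])
print([px2w('side0',251,112,0)])
b=px2w('side0',251,112,0)
for z in (.1,.15,.2,.25):print(z,w2px('side0',[b[0],b[1],z]))
o,T=st()
dw=np.array([522,185.5,130])-np.array(o['tcp_pos'])*1000
print('tool shift',T.T@dw)
E
```

```text
cam [ 0.21039056 -0.08093151  1.24783479]
[0.42674142 0.66820286 0.        ] [array([0.431, 0.711, 0.1  ]), array([0.421, 0.677, 0.15 ]), array([0.412, 0.642, 0.2  ]), array([0.402, 0.608, 0.25 ])]
[array([0.40854787, 0.65627937, 0.        ])]
0.1 [[249.61215003  90.27066155]]
0.15 [[248.87924435  78.79567797]]
0.2 [[248.11836798  66.88276202]]
0.25 [[247.32788857  54.50635606]]
t 0.15 tcp [234.3 632.5 230.5] F [ 0.5 -0.2  0.1] M [ 0.04 -0.02 -0.02] grip 85.3
[[0.938, -0.0, 0.347], [-0.347, -0.001, 0.938], [0.0, -1.0, -0.001]] [-1.324  0.478  0.022  1.556 -0.011  1.109 -0.083]
tool shift [ 425.03335723  101.03299829 -319.12743346]
```

Emit:
{"api": "drive_tool", "payload": {"series": [[20,0,-42,0,-2,0,85],[42,0,-86,0,-5,0,85],[75,0,-122,0,-8,0,85],[112,0,-154,0,-10,0,85],[150,0,-184,0,-11.5,0,85]]}}

```text
clock: 0.65
tcp_pos: [0.3112, 0.4059, 0.2308]
orientation: [-1.569, 0.12, -0.119]
contact_force: [0.2, 0.8, -0.2]
grip_width: 0.0851
```

```bash
cat >> h.py <<'E'
def goto(x,y,z,ang):
    "tool shift to world pos mm, with tool z axis at heading ang deg (mod 180), tool y down"
    o,T=st(); dw=np.array([x,y,z])-np.array(o['tcp_pos'])*1000
    a=np.radians(ang); zz=np.array([np.cos(a),np.sin(a),0])
    if zz@T[:,2]<0: zz=-zz
    yy=np.array([0,0,-1.]); G=np.stack([np.cross(yy,zz),yy,zz],1)
    rv=np.degrees(cv2.Rodrigues(T.T@G)[0].ravel())
    print('shift',(T.T@dw).round(1),'turn',rv.round(2))
E
python3 -c "
from h import *
goto(522,185.5,130,81.3)"
```

```text
t 0.65 tcp [311.2 405.9 230.8] F [ 0.2  0.8 -0.2] M [ 0.05 -0.1  -0.01] grip 85.1
[[0.988, -0.001, 0.151], [-0.151, -0.001, 0.988], [-0.0, -1.0, -0.002]] [-1.071  0.209  0.037  1.943 -0.009  0.991  0.389]
shift [ 241.7  101.  -185.8] turn [ 0.09 -0.   -0.02]
```

Emit:
{"api": "drive_tool", "payload": {"series": [[38,5,-30,0,0,0,85],[78,10,-60,0,0,0,85],[116,20,-90,0,0,0,85],[155,35,-120,0,0,0,85],[190,50,-148,0,0,0,85]]}}

```text
clock: 1.15
tcp_pos: [0.478, 0.2291, 0.1808]
orientation: [-1.568, 0.119, -0.12]
contact_force: [0.6, 0.1, 0.6]
grip_width: 0.0849
```

Emit:
{"api": "drive_tool", "payload": {"series": [[22,25,-18,0,0,0,85],[45,40,-35,0,0,0,85],[51,50,-39,0,0,0,85],[51,50,-39,0,0,0,85]]}}

```text
clock: 1.55
tcp_pos: [0.522, 0.1816, 0.1294]
orientation: [-1.57, 0.123, -0.12]
contact_force: [-0.2, 0.2, -0.5]
grip_width: 0.0849
```

```bash
python3 -c "
from h import *
goto(522,185.5,130,81.3)
shot('wrist','w1')"
```

```text
t 1.55 tcp [522.  181.6 129.4] F [-0.2  0.2 -0.5] M [0.02 0.02 0.01] grip 84.9
[[0.988, -0.002, 0.154], [-0.154, -0.002, 0.988], [-0.002, -1.0, -0.003]] [-0.601  0.404  0.191  1.952 -0.103  0.797  1.064]
shift [-0.7 -0.6  3.9] turn [ 0.16 -0.14 -0.09]
```

View pics/w1.png

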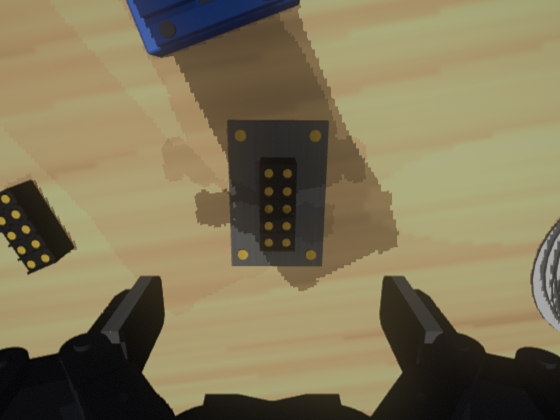

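The wrist view shows the plate with corners at about (228,121), (328,121), (323,266) and (232,266). The strip is centred between the open fingers, and nothing else is close by.

```bash
python3 - <<'E'
from h import *
C=np.array([px2w('w1',*p,.008) for p in((228,121),(328,121),(323.5,266.5),(232,266.5))])*1000
print(C.round(1),C.mean(0),[np.linalg.norm(C[i]-C[i-1]).round(1) for i in range(4)])
a=C[0]+C[3]-C[1]-C[2];b=C[0]+C[1]-C[2]-C[3]
print([np.degrees(np.arctan2(v[1],v[0])) for v in(a,b)])
s=np.array([px2w('w1',*p,.035) for p in((268.5,174),(287,174),(268.5,242.5),(286.5,242.5))])*1000;print(s.mean(0))
b=s[0]+s[1]-s[2]-s[3];print(np.degrees(np.arctan2(b[1],b[0])))
E
```

```text
[[462.4 159.5   8. ]
 [472.8 227.1   8. ]
 [581.4 211.7   8. ]
 [570.7 142.    8. ]] [521.81417503 185.06601195   8.        ] [np.float64(109.7), np.float64(68.4), np.float64(109.6), np.float64(70.6)]
[np.float64(-98.74842193268054), np.float64(171.38338530156958)]
[521.61269628 184.61173579  35.        ]
171.26806760584552
```

Emit:
{"api": "drive_tool", "payload": {"series": [[0,40,3.3,0,0,0,85],[0,80,3.3,0,0,0,70],[0,105,3.3,0,0,0,55],[0,115,3.3,0,0,0,45],[0,118,3.3,0,0,0,40]]}}

```text
clock: 2.1
tcp_pos: [0.5214, 0.1876, 0.0122]
orientation: [-1.569, 0.12, -0.116]
contact_force: [-0.6, -0.1, 0.3]
grip_width: 0.0399
```

```bash
python3 -c "
from h import *
goto(521.7,185,11,81.3)"
```

```text
t 2.1 tcp [521.4 187.6  12.2] F [-0.6 -0.1  0.3] M [-0.01 -0.05  0.05] grip 39.9
[[0.989, -0.002, 0.15], [-0.15, -0.001, 0.989], [-0.002, -1.0, -0.001]] [-0.57   0.59   0.144  2.002 -0.151  0.562  1.099]
shift [ 0.7  1.2 -2.5] turn [ 0.07  0.09 -0.11]
```

Emit:
{"api": "drive_tool", "payload": {"series": [[0.5,1,-2.5,0,0,0,38],[0.5,1,-2.5,0,0,0,28],[0.5,1,-2.5,0,0,0,22],[0.5,1,-2.5,0,0,0,15],[0.5,1,-2.5,0,0,0,10]], "squeeze": 90}}

```text
clock: 2.6
tcp_pos: [0.5225, 0.1855, 0.013]
orientation: [-1.567, 0.118, -0.118]
contact_force: [-1.5, -1.1, 7.4]
grip_width: 0.0223
```

```bash
python3 -c "
from h import *
goto(521.7,185,11,81.3)
shot('wrist','w2')"
```

```text
t 2.6 tcp [522.5 185.5  13. ] F [-1.5 -1.1  7.4] M [-0.13  0.4  -0.02] grip 22.3
[[0.989, -0.0, 0.15], [-0.15, 0.0, 0.989], [-0.0, -1.0, 0.0]] [-0.566  0.589  0.144  2.002 -0.152  0.56   1.103]
shift [-0.7  2.  -0.7] turn [-0.03  0.08 -0.  ]
```

View pics/w2.png

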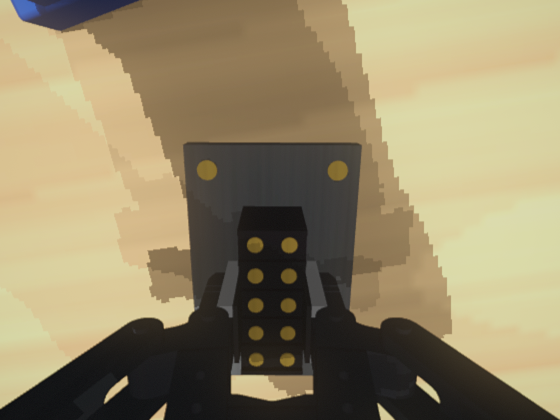

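The strip is gripped between both pads, with the jaws stopped at about 22 mm. I'll lift it and go to a spot where the wrist camera can see the jig past the part.

Emit:
{"api": "drive_tool", "payload": {"series": [[0,-10,0,0,0,0,10],[0,-40,0,0,0,0,10],[0,-80,0,0,0,0,10],[10,-110,-25,0,-1,0,10],[25,-130,-60,0,-3,0,10]]}}

```text
clock: 3.15
tcp_pos: [0.5389, 0.1246, 0.1464]
orientation: [-1.566, 0.07, -0.075]
contact_force: [1.7, -1.4, -2.4]
grip_width: 0.0222
```

```bash
python3 -c "
from h import *
goto(620,-169,155,89.1)"
```

```text
t 3.15 tcp [538.9 124.6 146.4] F [ 1.7 -1.4 -2.4] M [-0.   -0.1   0.03] grip 22.2
[[0.996, 0.004, 0.092], [-0.092, 0.003, 0.996], [0.003, -1.0, 0.003]] [-0.494  0.378  0.193  1.944 -0.099  0.824  1.232]
shift [ 107.8   -9.2 -284.9] turn [-0.19 -4.39  0.2 ]
```

Emit:
{"api": "drive_tool", "payload": {"series": [[17,-4,-45,0,-1,0,10],[34,-8,-90,0,-2,0,10],[51,-9,-135,0,-3,0,10],[68,-9,-180,0,-4,0,10],[85,-9,-225,0,-4.4,0,10]]}}

```text
clock: 3.65
tcp_pos: [0.6029, -0.1092, 0.1561]
orientation: [-1.567, 0.008, -0.015]
contact_force: [0.4, 0.7, -2.2]
grip_width: 0.0217
```

```bash
python3 -c "
from h import *
goto(620,-169,155,89.1)"
```

```text
t 3.65 tcp [ 602.9 -109.2  156.1] F [ 0.4  0.7 -2.2] M [ 0.02 -0.12  0.02] grip 21.7
[[1.0, 0.005, 0.015], [-0.015, 0.003, 1.0], [0.005, -1.0, 0.003]] [-0.097  0.458  0.234  1.797 -0.137  0.898  1.754]
shift [ 18.    1.  -59.5] turn [-0.2   0.04  0.26]
```

Emit:
{"api": "drive_tool", "payload": {"series": [[9,1,-30,0,0,0,10],[17,1,-55,0,0,0,10],[18,1,-58,0,0,0,10],[18,1,-58,0,0,0,10]]}}

```text
clock: 4.05
tcp_pos: [0.6197, -0.1684, 0.1555]
orientation: [-1.567, 0.01, -0.017]
contact_force: [-0.7, 0.7, -2.1]
grip_width: 0.022
```

```bash
python3 -c "
from h import *
shot('wrist','w3')
shot('side','s3')
st()"
```

```text
t 4.15 tcp [ 619.9 -165.8  155.2] F [ 0.5  0.7 -2.5] M [ 0.02 -0.03  0.02] grip 21.8
[[1.0, 0.004, 0.014], [-0.014, 0.005, 1.0], [0.004, -1.0, 0.005]] [-0.009  0.504  0.241  1.725 -0.151  0.926  1.851]
```

View pics/w3.png

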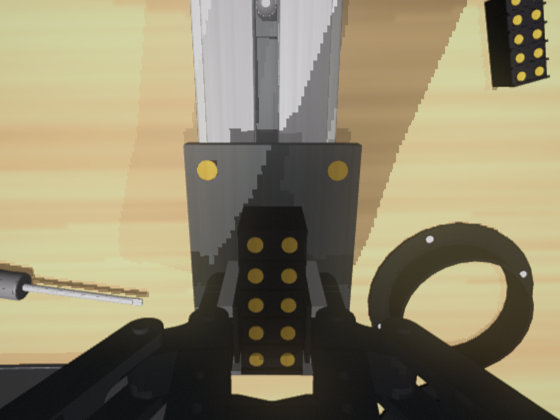

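```bash
python3 -c "
from h import *
crop('w3','c3',170,0,380,160,3.8)"
```

```text
(no output)
```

View pics/c3.png

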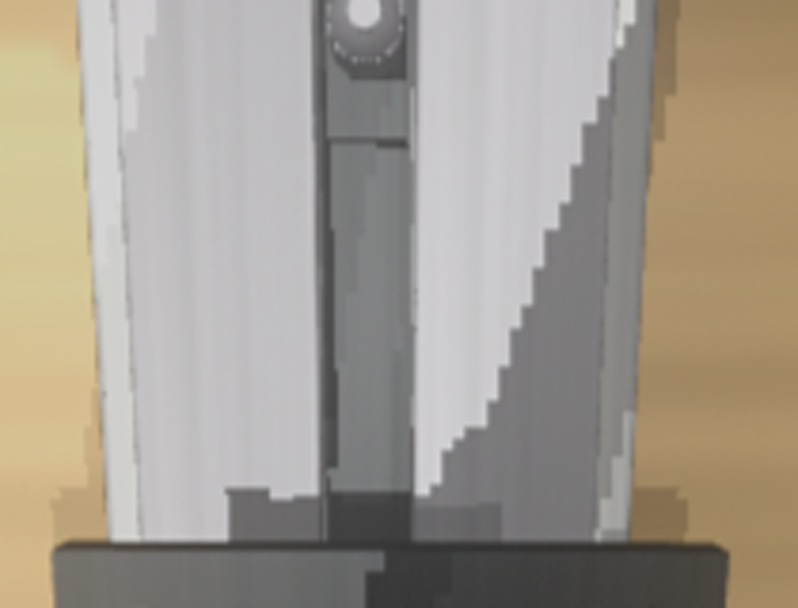

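View pics/s3.png

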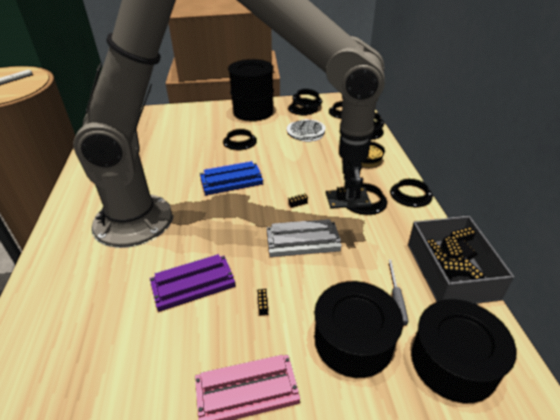

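```bash
python3 - <<'E'
from h import *
g=lambda x,y,z:cp('w3',x,y,170,0,3.8,z)
L=[g(314,20,.045),g(318,480,.045)];Rr=[g(417,20,.045),g(413,490,.045)]
for e in(L,Rr):
    v=e[0]-e[1];print(np.round(e,1),np.degrees(np.arctan2(v[1],v[0])))
print('pin',g(364,13,.055))
O=[g(118,20,.045),g(140,520,.045)];Q=[g(617,20,.045),g(600,520,.045)];
for e in(O,Q):
    v=e[0]-e[1];print(np.round(e,1),np.degrees(np.arctan2(v[1],v[0])))
for z in(.148,.152):
  p=[g(53,545,z),g(728,545,z)];v=p[0]-p[1];print('plate',np.round(p,1),np.mean(p,0),np.linalg.norm(v),np.degrees(np.arctan2(v[1],v[0])))
st()
E
```

```text
[[ 495.6 -178.4   45. ]
 [ 566.8 -180.    45. ]] 178.71243517980068
[[ 495.9 -162.2   45. ]
 [ 568.7 -163.6   45. ]] 178.87539839547551
pin [ 496.63143886 -170.42420652   55.        ]
[[ 495.1 -209.3   45. ]
 [ 573.1 -211.3   45. ]] 178.566424729031
[[ 496.4 -130.6   45. ]
 [ 574.4 -131.    45. ]] 179.6991892773651
plate [[ 563.  -202.8  148. ]
 [ 564.2 -132.9  148. ]] [ 563.58515355 -167.87500246  148.        ] 69.90892103783858 -90.96173966899335
plate [[ 562.4 -201.9  152. ]
 [ 563.6 -133.9  152. ]] [ 563.01900504 -167.88477198  152.        ] 68.02793975157743 -90.96173966899343
t 4.15 tcp [ 619.9 -165.8  155.2] F [ 0.5  0.7 -2.5] M [ 0.02 -0.03  0.02] grip 21.8
[[1.0, 0.004, 0.014], [-0.014, 0.005, 1.0], [0.004, -1.0, 0.005]] [-0.009  0.504  0.241  1.725 -0.151  0.926  1.851]
```

Emit:
{"api": "drive_tool", "payload": {"series": [[-35,0,0,0,0,0,10],[-75,10,-1,0,0.2,0,10],[-110,40,-1.5,-0.1,0.2,0.1,10],[-121,65,-1.5,-0.2,0.2,0.2,10],[-122,65,-1.5,-0.2,0.2,0.2,10]]}}

```text
clock: 4.65
tcp_pos: [0.4939, -0.1631, 0.0874]
orientation: [-1.568, 0.017, -0.007]
contact_force: [-1.1, 0.4, -2.8]
grip_width: 0.0222
```

Emit:
{"api": "drive_tool", "payload": {"series": [[0,0,0,0,0,0,10]]}}

```text
clock: 4.75
tcp_pos: [0.4953, -0.1622, 0.0884]
orientation: [-1.567, 0.014, -0.007]
contact_force: [0.2, -0.1, -3.1]
grip_width: 0.022
```

```bash
python3 -c "
from h import *
st();shot('wrist','w4');st();shot('top','t4');st();shot('side','s4');st()
crop('t4','t4c',250,150,370,260,6)
crop('s4','s4c',230,150,370,260,5)"
```

```text
t 4.75 tcp [ 495.3 -162.2   88.4] F [ 0.2 -0.1 -3.1] M [ 0.02 -0.09  0.02] grip 22.0
[[1.0, -0.004, 0.014], [-0.014, 0.003, 1.0], [-0.004, -1.0, 0.003]] [ 0.015  0.427  0.227  2.051 -0.152  0.684  1.898]
t 4.8 tcp [ 495.2 -161.9   88.4] F [-0.6  0.5 -2.6] M [0.01 0.02 0.06] grip 22.0
[[1.0, -0.005, 0.013], [-0.013, 0.004, 1.0], [-0.005, -1.0, 0.004]] [ 0.015  0.427  0.226  2.051 -0.152  0.685  1.898]
t 4.85 tcp [ 495.7 -162.2   88.6] F [ 0.6 -0.2 -2.5] M [-0.05  0.    0.  ] grip 22.4
[[1.0, -0.004, 0.014], [-0.014, 0.003, 1.0], [-0.004, -1.0, 0.003]] [ 0.015  0.427  0.227  2.05  -0.152  0.684  1.898]
t 4.9 tcp [ 496.  -162.6   88.7] F [-0.2 -0.3 -2.9] M [-0.01 -0.02  0.02] grip 22.2
[[1.0, -0.003, 0.014], [-0.014, 0.003, 1.0], [-0.003, -1.0, 0.003]] [ 0.016  0.427  0.227  2.05  -0.152  0.684  1.898]
```

View pics/w4.png

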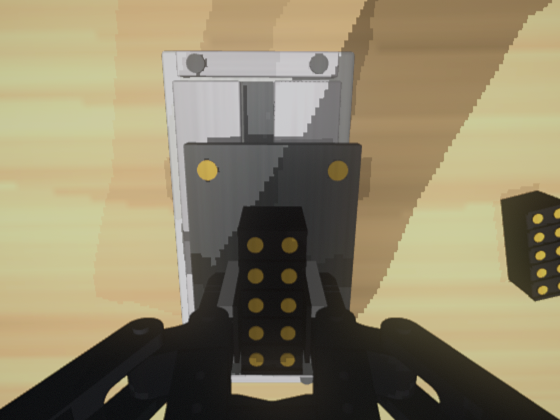

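View pics/t4c.png

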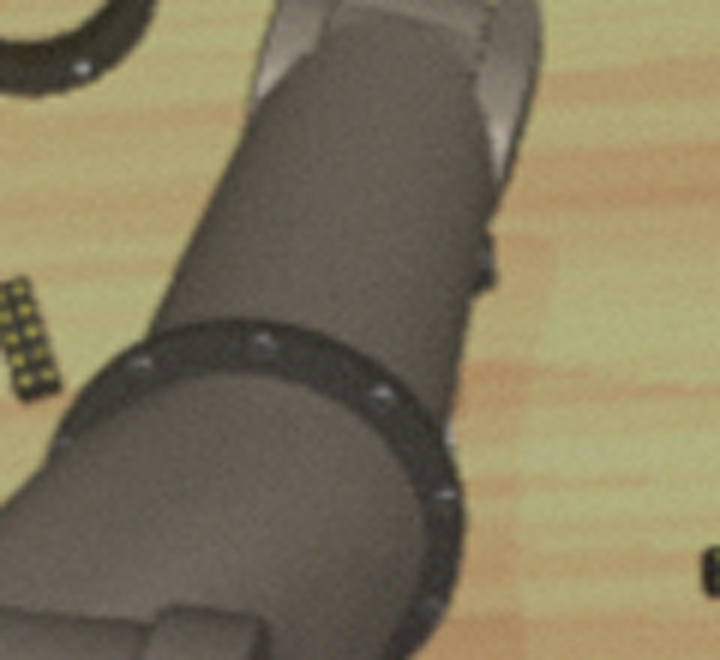

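View pics/s4c.png

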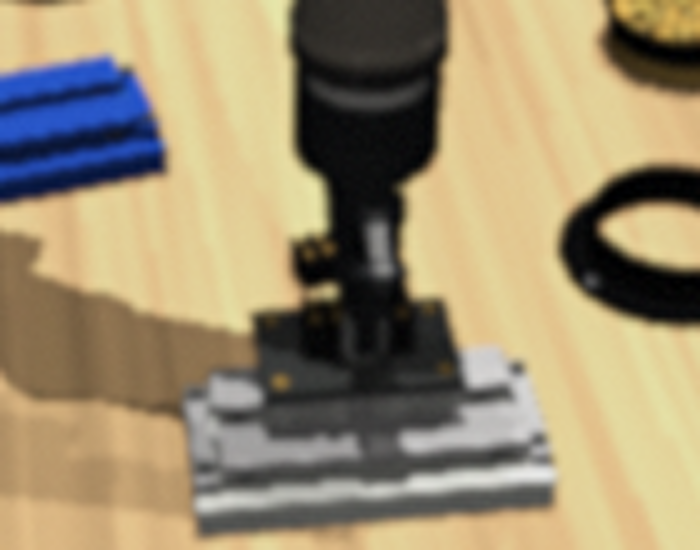

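```bash
python3 -c "
from h import *
crop('w4','c4',150,40,370,200,3.6)"
```

```text
(no output)
```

View pics/c4.png

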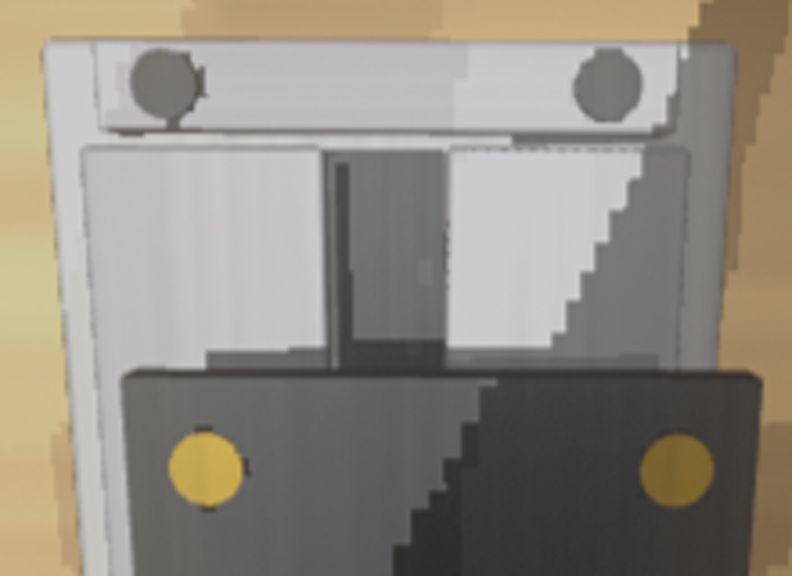

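```bash
python3 - <<'E'
from h import *
g=lambda x,y,z:cp('w4',x,y,150,40,3.6,z)
for e in([g(321,150,.045),g(330,366,.045)],[g(450,150,.045),g(446,366,.045)],[g(82,147,.045),g(97,366,.045)]):
    v=e[1]-e[0];print(np.round(e,1),np.degrees(np.arctan2(v[1],v[0])))
e=[g(82,147,.045),g(688,150,.045)];v=e[1]-e[0];print('bedend',np.round(e,1),np.mean(e,0),np.linalg.norm(v),np.degrees(np.arctan2(v[1],v[0])))
e=[g(165,84,.037),g(608,86,.037)];v=e[1]-e[0];print('bolts',np.round(e,1),np.mean(e,0),np.linalg.norm(v),np.degrees(np.arctan2(v[1],v[0])))
for z in(.082,.085):
  p=[g(122,372,z),g(762,372,z)];v=p[0]-p[1];print('plate',np.round(p,1),np.mean(p,0),np.linalg.norm(v),np.degrees(np.arctan2(v[1],v[0])))
print([w2px('w4',[.4966,-.1704,.055])])
E
```

```text
[[ 415.1 -177.1   45. ]
 [ 442.9 -177.    45. ]] 0.27554594695615725
[[ 415.3 -160.4   45. ]
 [ 443.1 -161.2   45. ]] -1.7372562991532114
[[ 414.3 -208.    45. ]
 [ 442.5 -208.6   45. ]] -1.1091497564510553
bedend [[ 414.3 -208.    45. ]
 [ 415.7 -129.5   45. ]] [ 415.02282835 -168.75878937   45.        ] 78.59011382057663 88.98031378904629
bolts [[ 406.3 -198.2   37. ]
 [ 407.3 -139.1   37. ]] [ 406.79830329 -168.65339865   37.        ] 59.15061165950969 89.01333848201548
plate [[ 438.6 -196.7   82. ]
 [ 439.5 -127.    82. ]] [ 439.049547   -161.84815642   82.        ] 69.68265943985391 -90.77384451716568
plate [[ 438.2 -196.    85. ]
 [ 439.1 -127.7   85. ]] [ 438.65340225 -161.85732086   85.        ] 68.2726084669628 -90.77384451716567
[array([[256.74486593, 250.50970011]])]
```

Emit:
{"api": "drive_tool", "payload": {"series": [[2,5,-5,0.1,0.2,-0.1,10],[2.6,11,-7.5,0.2,0.2,-0.2,10],[2.6,11,-7.5,0.2,0.2,-0.2,10],[2.6,11,-7.5,0.2,0.2,-0.2,10]]}}

```text
clock: 5.3
tcp_pos: [0.4982, -0.1704, 0.0774]
orientation: [-1.564, 0.015, -0.014]
contact_force: [-0.8, -0.7, -2.5]
grip_width: 0.0222
```

```bash
python3 -c "
from h import *
st();shot('wrist','w5');st()
crop('w5','c5',150,40,370,200,3.6)"
```

```text
t 5.3 tcp [ 498.2 -170.4   77.4] F [-0.8 -0.7 -2.5] M [ 0.01 -0.01  0.  ] grip 22.2
[[1.0, -0.0, 0.018], [-0.018, 0.007, 1.0], [-0.001, -1.0, 0.007]] [ 0.039  0.451  0.22   2.046 -0.165  0.663  1.921]
t 5.35 tcp [ 498.3 -170.2   77.5] F [-0.2  0.1 -2.3] M [-0.03  0.01  0.03] grip 22.0
[[1.0, -0.0, 0.018], [-0.018, 0.007, 1.0], [-0.0, -1.0, 0.007]] [ 0.039  0.451  0.22   2.046 -0.165  0.663  1.921]
```

View pics/c5.png

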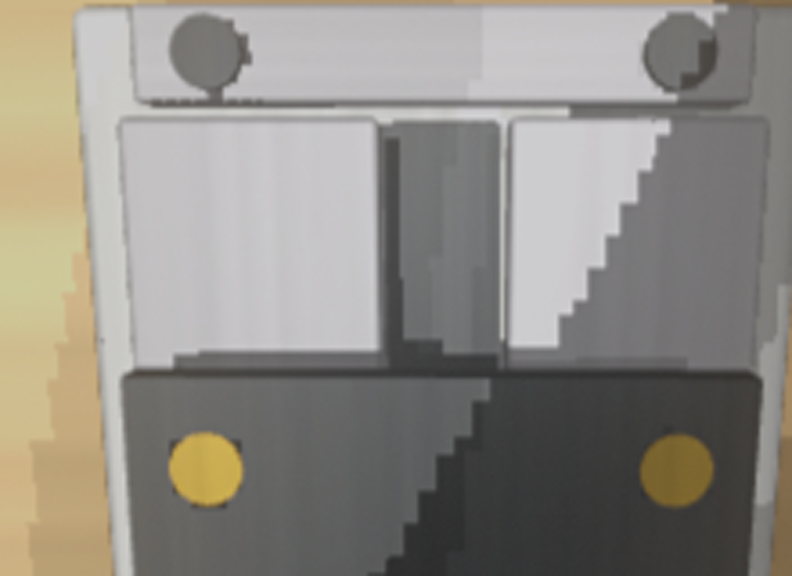

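```bash
python3 - <<'E'
from h import *
g=lambda x,y,z:cp('w5',x,y,150,40,3.6,z)
e=[g(120,118,.045),g(768,118,.045)];v=e[1]-e[0];print('bedend',np.round(e,1),np.mean(e,0),np.linalg.norm(v),np.degrees(np.arctan2(v[1],v[0])))
e=[g(206,52,.037),g(681,53,.037)];v=e[1]-e[0];print('bolts',np.round(e,1),np.mean(e,0),np.linalg.norm(v),np.degrees(np.arctan2(v[1],v[0])))
e=[g(378,118,.045),g(510,118,.045)];print('slot',np.round(e,1),np.mean(e,0))
e=[g(381,350,.045),g(508,350,.045)];print('slot',np.round(e,1),np.mean(e,0))
for z in(.072,.074):
  p=[g(122,374,z),g(762,374,z)];v=p[0]-p[1];print('plate',np.round(p,1),np.mean(p,0),np.linalg.norm(v),np.degrees(np.arctan2(v[1],v[0])))
goto(497,-170.2,70,89)
E
```

```text
bedend [[ 414.2 -208.    45. ]
 [ 415.6 -129.6   45. ]] [ 414.90414761 -168.84291705   45.        ] 78.40153178046252 89.01101750928072
bolts [[ 406.3 -198.4   37. ]
 [ 407.4 -139.1   37. ]] [ 406.88697626 -168.72029069   37.        ] 59.30034204697309 88.91304439580115
slot [[ 414.8 -176.9   45. ]
 [ 415.  -160.9   45. ]] [ 414.90329979 -168.89202966   45.        ]
slot [[ 442.5 -177.4   45. ]
 [ 442.8 -161.2   45. ]] [ 442.68013417 -169.28454597   45.        ]
plate [[ 441.4 -204.3   72. ]
 [ 442.6 -135.2   72. ]] [ 441.99960152 -169.75624863   72.        ] 69.11651886231775 -91.04786318186827
plate [[ 441.1 -203.8   74. ]
 [ 442.3 -135.7   74. ]] [ 441.72465135 -169.76782283   74.        ] 68.17554759220977 -91.04786318186828
t 5.35 tcp [ 498.3 -170.2   77.5] F [-0.2  0.1 -2.3] M [-0.03  0.01  0.03] grip 22.0
[[1.0, -0.0, 0.018], [-0.018, 0.007, 1.0], [-0.0, -1.0, 0.007]] [ 0.039  0.451  0.22   2.046 -0.165  0.663  1.921]
shift [-1.3  7.5 -0. ] turn [-0.38 -0.02 -0.02]
```

Emit:
{"api": "drive_tool", "payload": {"series": [[-0.2,3,0.3,-0.4,0,0,10],[-0.2,6,0.3,-0.4,0,0,10],[-0.2,9,0.3,-0.4,0,0,10],[-0.2,11,0.3,-0.4,0,0,10],[-0.2,12,0.3,-0.4,0,0,10]]}}

```text
clock: 5.85
tcp_pos: [0.498, -0.1698, 0.0652]
orientation: [-1.571, 0.014, -0.013]
contact_force: [-0.4, 1.2, -2.7]
grip_width: 0.0223
```

```bash
python3 -c "
from h import *
goto(497,-170.2,58,89)"
```

```text
t 5.85 tcp [ 498.  -169.8   65.2] F [-0.4  1.2 -2.7] M [-0.   -0.02 -0.03] grip 22.3
[[1.0, -0.001, 0.018], [-0.018, -0.0, 1.0], [-0.001, -1.0, -0.0]] [ 0.035  0.47   0.218  2.054 -0.165  0.634  1.917]
shift [-1.   7.2 -0.5] turn [ 0.02 -0.01 -0.04]
```

There's no contact force with the underside at about 52 mm, which is below the pin tip. It is probably already on the pin, so I'll continue down.

Emit:
{"api": "drive_tool", "payload": {"series": [[0,2,0,0,0,0,10],[0,4,0,0,0,0,10],[0,6,0,0,0,0,10],[0,7,0,0,0,0,10]]}}

```text
clock: 6.25
tcp_pos: [0.4978, -0.1698, 0.058]
orientation: [-1.571, 0.015, -0.013]
contact_force: [-1.8, 0.2, 4.0]
grip_width: 0.0223
```

```bash
python3 -c "
from h import *
goto(497,-170.2,52,89)"
```

```text
t 6.25 tcp [ 497.8 -169.8   58. ] F [-1.8  0.2  4. ] M [ 0.04  0.15 -0.  ] grip 22.3
[[1.0, -0.001, 0.018], [-0.018, -0.0, 1.0], [-0.001, -1.0, -0.0]] [ 0.039  0.482  0.214  2.057 -0.17   0.619  1.921]
shift [-0.8  6.  -0.4] turn [ 0.02 -0.02 -0.06]
```

Emit:
{"api": "drive_tool", "payload": {"series": [[0,2,0,0,0,0,10],[0,4,0,0,0,0,10],[0,6,0,0,0,0,10],[0,7,0,0,0,0,10],[0,7,0,0,0,0,10]]}}

```text
clock: 6.75
tcp_pos: [0.4979, -0.1698, 0.052]
orientation: [-1.571, 0.015, -0.013]
contact_force: [-4.4, 1.2, 11.2]
grip_width: 0.0226
```

```bash
python3 -c "
from h import *
goto(497,-170.2,52,89);shot('wrist','w6');shot('side','s6');goto(497,-170.2,52,89)
crop('w6','c6',150,40,370,200,3.6)
crop('s6','s6c',230,180,370,270,5)"
```

```text
t 6.75 tcp [ 497.9 -169.8   52. ] F [-4.4  1.2 11.2] M [ 0.29  0.93 -0.  ] grip 22.6
[[1.0, -0.001, 0.018], [-0.018, 0.0, 1.0], [-0.001, -1.0, 0.0]] [ 0.043  0.493  0.21   2.06  -0.174  0.606  1.924]
shift [-0.9 -0.  -0.4] turn [-0.01 -0.03 -0.05]
t 6.85 tcp [ 497.9 -169.8   52. ] F [-4.2  1.4 11.4] M [0.32 0.9  0.  ] grip 22.1
[[1.0, -0.001, 0.018], [-0.018, 0.0, 1.0], [-0.001, -1.0, 0.0]] [ 0.043  0.493  0.21   2.06  -0.174  0.606  1.924]
shift [-0.9 -0.  -0.4] turn [-0.01 -0.03 -0.04]
```

View pics/c6.png

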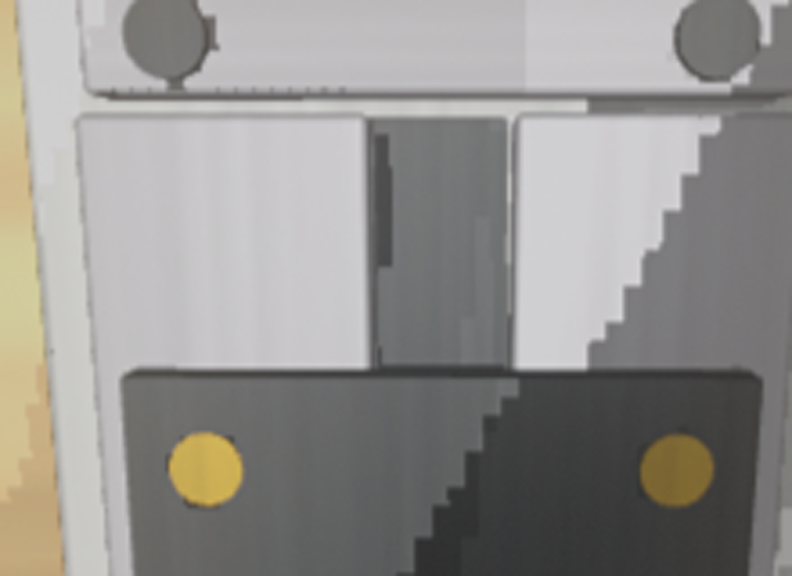

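View pics/s6c.png

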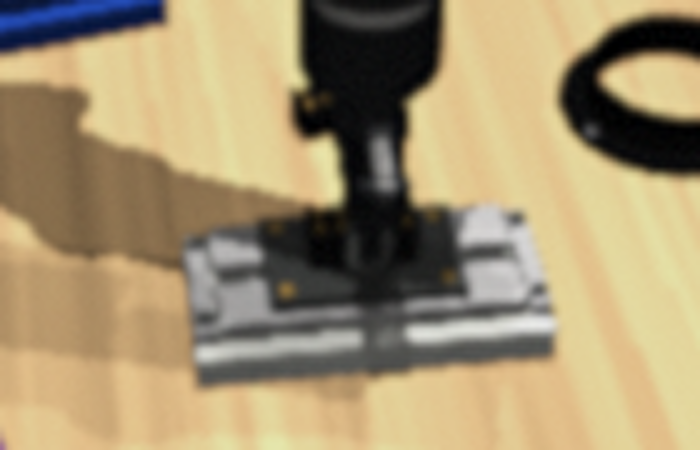

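Emit:
{"api": "drive_tool", "payload": {"series": [[-0.4,0.5,0,0,0,0,10],[-0.8,1,0,0,0,0,10],[-0.8,1,0,0,0,0,10],[-0.8,1,0,0,0,0,10]]}}

```text
clock: 7.25
tcp_pos: [0.4979, -0.1698, 0.0522]
orientation: [-1.57, 0.013, -0.015]
contact_force: [-2.8, 1.9, 11.7]
grip_width: 0.0222
```

```bash
python3 -c "
from h import *
st()"
```

```text
t 7.25 tcp [ 497.9 -169.8   52.2] F [-2.8  1.9 11.7] M [0.3  0.67 0.02] grip 22.2
[[1.0, 0.001, 0.018], [-0.018, 0.0, 1.0], [0.001, -1.0, 0.0]] [ 0.043  0.492  0.209  2.061 -0.174  0.605  1.925]
```

Emit:
{"api": "drive_tool", "payload": {"series": [[-1,1.5,0,0,0,0,10],[-1,3,0,0,0,0,10],[-1,3,0,0,0,0,10],[-1,3,0,0,0,0,10]]}}

```text
clock: 7.65
tcp_pos: [0.4979, -0.1698, 0.0519]
orientation: [-1.57, 0.012, -0.017]
contact_force: [-7.4, 3.9, 27.8]
grip_width: 0.0224
```

```bash
python3 -c "
from h import *
st()"
```

```text
t 7.65 tcp [ 497.9 -169.8   51.9] F [-7.4  3.9 27.8] M [0.73 1.78 0.03] grip 22.4
[[1.0, 0.003, 0.018], [-0.018, 0.001, 1.0], [0.003, -1.0, 0.001]] [ 0.045  0.491  0.208  2.062 -0.176  0.602  1.927]
```

```bash
python3 - <<'E'
from h import *
shot('wrist','w7');shot('side','s7');st()
g=lambda x,y,z:cp('w7',x,y,0,0,1,z)
crop('w7','c7',120,30,400,200,2.8)
E
```

```text
t 7.75 tcp [ 497.9 -169.8   51.9] F [-7.   3.6 27.8] M [ 0.72  1.69 -0.  ] grip 22.3
[[1.0, 0.003, 0.018], [-0.018, 0.001, 1.0], [0.003, -1.0, 0.001]] [ 0.045  0.492  0.208  2.062 -0.176  0.601  1.927]
```

View pics/c7.png

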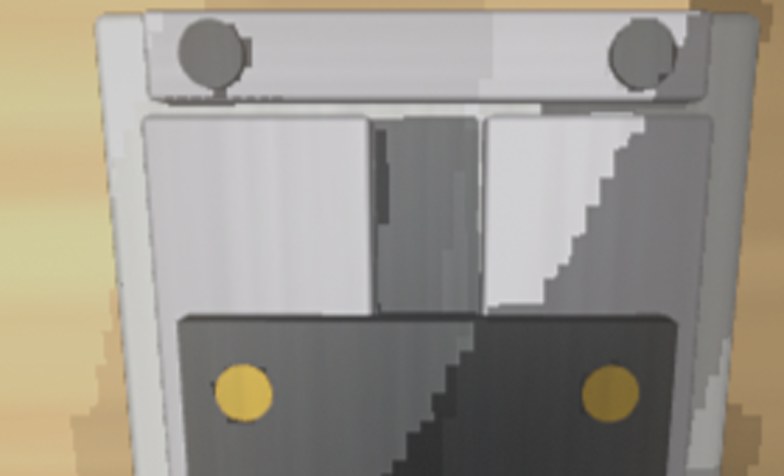

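The plate is centred on the bed, with its edge parallel to the bed's end. Its underside is at about 39 mm and the push holds steady at 28 N, so I'm handing in.

```bash
python3 -c "
from h import *
print(r.hand_in()); st()"
```

```text
the job is handed in; nothing more can be done
None
the job is handed in; nothing more can be done
```

I gripped the base plate by its strip, carried it to the aluminium jig and squared it to the bed. The wrist camera showed it parallel to within about 0.1°. I lowered it over the pin, which I had located in the top and wrist views, and no feeling along the slot was needed. I then pressed the bed down and handed in at about 8 s, still gripping and pushing.

**Fit and press:**
- **Dropped on the pin:** there was no contact force until the underside reached about 45 mm, the raised bed's level. If it had been resting on the pin tip, it would have stopped at 55 mm.
- **Fully down:** the underside then reached about 39 mm. Raising the push from about 11 to 28 N moved it by only 0.3 mm, so the bed was at its hard stop.
- **Square at the end:** the last picture showed the plate still square and centred.

**What did not agree cleanly:**
- **Side force:** about 7 N along x and 4 N along y, with a moment of up to 1.8 N m, remained during the press. A 1 mm shift towards −x did not clear it, and I cannot say whether it is slight contact with the pin or the arm's own flex.
- **Strip width:** the opening read about 22.3 mm on the 24 mm strip.

I moved nothing else on purpose and saw no sign of other contact, but I took no separate final check of the other items.

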